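# Plug the test probe into the hidden socket of the lamp trainer

## Task

Take the red test probe out of its stand, set its tip into the groove in the silver cover plate of the flat blue trainer box at the yellow-marked end, and slide it gently along the groove floor, without lifting it out, until it drops into the socket hidden there. Push it gently home until its black collar rests on the cover plate, let go and leave it standing upright there. Leave the green probe in the stand and everything else on the table where it is.

Things in the scene. Friction and masses are not known exactly. Their poses are not given: they have to be found in the camera images.
- trainer: Flat blue box, silver top, 150 x 300 x 60 mm, fixed. Origin: centre of its underside; z up, y along the groove, from the yellow-marked end (-y) to the other. The groove runs along the plate's middle (x = 0, y = -65 to +65 mm), 17 mm wide, 5 mm deep: plate top at z = 60 mm, rigid black groove floor at z = 55 mm. The probe may push on the trainer with at most 22 N.
- groove_start (a point): Point on the groove floor, on its centre line, at its yellow-marked end (trainer frame 0, -65, 55 mm); axes as the trainer's. The mark is a flat yellow disc of 18 mm on the plate, 18 mm beyond the groove's end. Set the tip down within the first 22 mm of the groove (tip axis at trainer y = -65 to -43 mm).
- groove_mid (a point): Middle of the groove floor (trainer frame 0, 0, 55 mm). One socket, 14 mm across, 35 mm deep, is hidden on the groove's centre line, anywhere from 35 to 115 mm from the yellow end (trainer y = -30 to +50 mm), elsewhere each time. A flush black spring shutter hides it; it yields to under 1 N and the probe's weight keeps it down. The rest of the floor is flat and firm.
- red_probe_grip (a point): Centre of the red probe's handle (probe about 120 to 180 g): square, 22 x 22 mm, 75 mm long, upright in the stand; sides along this point's x and y, z up. Below it a black collar, 30 mm across, 8 mm high, then a steel tip, 12 mm across, 32 mm long, whose last 6 mm taper to a 5 mm wide flat end. The handle's centre is 75 mm above the tip's end.
- red_probe_tip (a point): End of the red probe's steel tip, 75 mm below its handle's centre and 32 mm below its collar's underside; axes as the probe's. With the collar on the cover plate it is 27 mm below the groove floor.
- stand: Grey block, 70 x 140 x 45 mm high, fixed to the table; origin at the centre of its underside, z up, y along its length. Two upright holes, 15 mm across and 38 mm deep, at y = -37 and +37 mm; a probe stands in each, its collar on the block's top (tip end 13 mm above the table, handle from 53 to 128 mm). Red and green change places.
- green_probe_grip (a point): Handle centre of the green probe, the same as the red one but green; it stays in the stand.
- lamp_holder: White lamp holder with bulb, 100 mm wide, 132 mm high; origin under its centre. Leave alone.
- remote: Black remote control, 50 x 160 x 20 mm. Leave alone.
- transformer: Small transformer, steel core and copper winding, 70 x 60 x 50 mm. Leave alone.
- tape_roll: Roll of yellow tape lying flat, 90 mm across, 24 mm high. Leave alone.
- screwdriver: Orange screwdriver lying on the table. Leave alone.
- flux_jar: Small jar with blue cap, 50 mm across, 60 mm high. Leave alone.
- circuit_board: Brown circuit board with parts, 80 x 110 mm, up to 26 mm high. Leave alone.
There are look-alikes about, which are no part of the job. There is more than one size of the stand; the job needs the smallest. There is more than one size of the part that bears red_probe_grip; the job needs the middle-sized.

How it is judged:
On the way, in this order (a step that is already met when the one before it is completed fails the run):
1. the red probe is out of the stand (its tip above the stand's top) (z of red_probe_tip in the frame of stand above 0.05 m), for 0.1 s.
2. its tip rests on the groove floor within the first 22 mm (3 mm allowance) of the yellow-marked end (y of red_probe_tip in the frame of trainer between -0.068 and -0.04 m and x of red_probe_tip in the frame of trainer between -0.007 and 0.007 m and z of red_probe_tip in the frame of trainer between 0.052 and 0.058 m and contact force between red_probe and trainer above 0.3 N), for 0.1 s.
At the end, for the whole second after the job is handed in: The red probe stands in the socket, released and at rest: its tip's end at least 24 mm below the groove floor (27 mm is fully home), on the groove's line, within 0.10 rad of upright (z of red_probe_tip in the frame of trainer between 0.015 and 0.031 m and x of red_probe_tip in the frame of trainer between -0.006 and 0.006 m and y of red_probe_tip in the frame of trainer between -0.036 and 0.056 m and angle between red_probe_tip's own z axis and vertical below 0.1 rad and linear speed of red_probe below 0.02 m/s and contact force between red_probe and the fingers below 0.1 N); the robot touches nothing.
It fails at once if the red probe pushes on the trainer with more than 22 N (contact force between red_probe and trainer above 22 N).
It fails at once if the tip is lifted out of the groove, or enters it from above, beyond the starting end (tip 7 to 20 mm over the groove floor, more than 30 mm from the yellow end) (y of red_probe_tip in the frame of trainer between -0.035 and 0.065 m and x of red_probe_tip in the frame of trainer between -0.012 and 0.012 m and z of red_probe_tip in the frame of trainer between 0.062 and 0.075 m).
It fails at once if the green probe is moved by more than 10 mm (distance of green_probe_grip from where it was at the start of the episode above 0.01 m).
It fails at once if another thing on the table is moved by more than 15 mm (distance of any of lamp_holder, remote, transformer, tape_roll, screwdriver, flux_jar, circuit_board from where it was at the start of the episode above 0.015 m).
It also fails if it takes over 72 s, if anything falls off the work surface, if the arm or the gripper's body presses on something with over 40 N, if the wrist force passes 120 N, or if a joint passes its speed limit or range.

## Robot

A 6-joint arm with a two-finger parallel gripper is mounted at the origin on the work surface. World frame = base frame: x ahead of the robot, y to its left, z up, the work surface at z = 0. Lengths are in m, angles in rad, forces in N, time in s.
With the tool pointing down it reaches from about 0.3 to 0.825 m from the base axis. Payload 5.4 kg.
Tool frame: the origin (TCP) lies midway between the tips of the shut fingers; the grasp point (between the pads) lies behind it (robot.tcp_to_grasp is the z of the grasp point in the tool frame, in m); z points along the fingers, y is the line along which they close (so a half turn about z gives the same grasp; the last joint's range is limited). The gripper opens to 92 mm and grips with 3 to 60 N. Pads are 20 mm wide; open, the fingers measure 128 mm over their backs; the gripper's body (75 mm by 189 mm) begins 69 mm behind the grasp point.
Start: joints at [-1.411, 0.158, 1.597, -0, 1.386, -0.21], TCP at [0.208, -0.536, 0.215] pointing down, gripper open.
Joint ranges: [-2.91, 2.91], [-0.94, 2.29], [0.18, 2.7], [-1.29, 4.43], [0.17, 2.64], [-3, 3]. Speed limits (rad/s): [2.57, 2.57, 3.14, 3.14, 3.14, 3.14].

## Interface

Orientations are given as a unit quaternion [x, y, z, w].
In Python, from workcell import robot gives the robot as it stands.
- The arm moves only by the tool servo_tool, never from a script. Its argument "commands" is text: rows parted by semicolons, each of 7 numbers parted by spaces: the finger opening in mm, from 0 to 91.9, then the shift along the tool's x, y, z in mm, then the turn, a rotation vector about the tool's x, y, z in rad. In form: jaw x y z wx wy wz; .... A call has 1 to 5 rows; each row is the pose to reach, as a shift and turn from the pose commanded when the call began, along the tool's axes at that moment; what a row does not reach only later rows make up. A row lasts 1/12 s, in which the tool goes at most 41.7 mm and 7.16 degrees, less where a joint would pass 70% of its speed; a pose out of reach is approached as far as the arm can. A call with a gripper value outside its range is refused whole. The fingers move at their own pace and stop on an object; "squeeze" is the grip in N (left out, the last holds). Time passes only in rows, so rows that repeat a pose let the fingers close. It gives the time, the measured TCP pose, the force, the opening and the grip force at its end, in the units of the state.
- robot.read_state(): the state, without advancing time (a new reading comes with each control period).
- robot.snapshot(name): name is "side" or "top" or "wrist"; returns (picture, depth): 480x640x3 uint8, red, green, blue; 480x640 float32, m along the optical axis (not along the pixel's ray), 0 where there is no reading.
- robot.get_calibration(name): a dict with "camera_matrix" (3x3 intrinsics, pixels), "R" (3x3) and "t" (3): a world point X has camera coordinates R X + t. Camera axes: x right, y down, z forward; pixel columns grow to the right and rows downward; lengths in m; the calibration is good to about 2 mm. The wrist camera is an equidistant fisheye: a pixel r from the principal point sees the ray r / f radians off the axis. A picture is of the moment at which its call begins: read the wrist's pose just before it. get_calibration takes no time and is no camera call; for the wrist camera it gives the pose at the moment of the call.
- robot.sign_off(): hands the job in; it is judged then, once.
The state is a dict: "t": time; "joint_pos": joint angles; "qvel": joint speeds; "joint_efforts": joint torques, N m; "position": TCP position; "eef_rot": TCP orientation; "ft_force": force on the tool from outside, world axes, zero at the start; "moment": the same for the moment, N m; "opening": finger opening in m; "finger_force": force on a finger pad.
Only numpy, scipy, OpenCV 4.12 (cv2) and the standard library are available. Lean on these libraries where they do the work, as an engineer would, in place of code of your own. Each camera call takes 0.05 s, during which the arm holds its last target. There are 200 camera calls.

## Working session

There is one attempt and no reset: what is moved stays moved. The work goes in short steps, Python scripts to look and compute and a tool call to move; the robot and the scene stay as the last step left them, time stands still between calls to the robot, and variables do not carry over. Pictures are saved under pics/ and viewed, at most 10 in all, crops included, and the job is handed in when it is done.

Besides the shell and the picture viewer there is one more tool, called after "Call:" as name(argument=value, ...) on one line, values as JSON. servo_tool: Moves the arm, as the interface text tells. Its arguments: {"type":"object","properties":{"commands":{"type":"string"},"squeeze":{"type":"number"}},"required":["commands"]}

```bash
ls; mkdir -p pics; cat > h.py <<'E'
import numpy as np, cv2
from workcell import robot
def snap(n,f=None):
    cal=robot.get_calibration(n); im,d=robot.snapshot(n)
    if f: cv2.imwrite('pics/'+f,im[:,:,::-1])
    return im,d,cal
def pts(d,cal):
    "world xyz image from depth (pinhole)"
    K=np.array(cal['camera_matrix']);R=np.array(cal['R']);t=np.array(cal['t'])
    v,u=np.mgrid[:d.shape[0],:d.shape[1]]
    c=np.stack([(u-K[0,2])/K[0,0]*d,(v-K[1,2])/K[1,1]*d,d],-1)
    return (c-t)@R
def ray(u,v,cal,z,fish=False):
    "cast pixel to plane height z"
    K=np.array(cal['camera_matrix']);R=np.array(cal['R']);t=np.array(cal['t'])
    a,b=(u-K[0,2])/K[0,0],(v-K[1,2])/K[1,1]
    if fish:
        r=np.hypot(a,b); s=np.sin(r)/max(r,1e-9); c=np.array([a*s,b*s,np.cos(r)])
    else: c=np.array([a,b,1.])
    o=-R.T@t; w=R.T@c
    return o+w*(z-o[2])/w[2]
E
python3 - <<'E'
from h import *
s=robot.read_state(); print(s['position'],s['eef_rot'],robot.tcp_to_grasp,s['t'])
for n in('top','side'):
    im,d,c=snap(n,n+'0.png'); print(n,c)
    np.savez(n+'.npz',im=im,d=d)
E
```

```text
pics
[ 0.20771533 -0.53551764  0.21363919] [ 9.82957241e-01  1.83832072e-01  2.54974833e-05 -9.11960178e-04] -0.0187 0.0
top {'camera_matrix': array([[465.83614634,   0.        , 311.06757857],
       [  0.        , 465.83614634, 237.80921746],
       [  0.        ,   0.        ,   1.        ]]), 'R': array([[ 0.0187314 , -0.99978593,  0.00878787],
       [-0.99864622, -0.0191352 , -0.04836919],
       [ 0.04852699, -0.00786995, -0.99879087]]), 't': array([-0.01199871,  0.51544973,  1.40064649])}
side {'camera_matrix': array([[533.87140852,   0.        , 320.98940362],
       [  0.        , 533.87140852, 233.94782015],
       [  0.        ,   0.        ,   1.        ]]), 'R': array([[-0.89747026, -0.44100457, -0.00788016],
       [-0.23980041,  0.50284692, -0.83044611],
       [ 0.37019304, -0.74341102, -0.55704323]]), 't': array([0.50020866, 0.17665304, 1.11290431])}
```

View pics/top0.png

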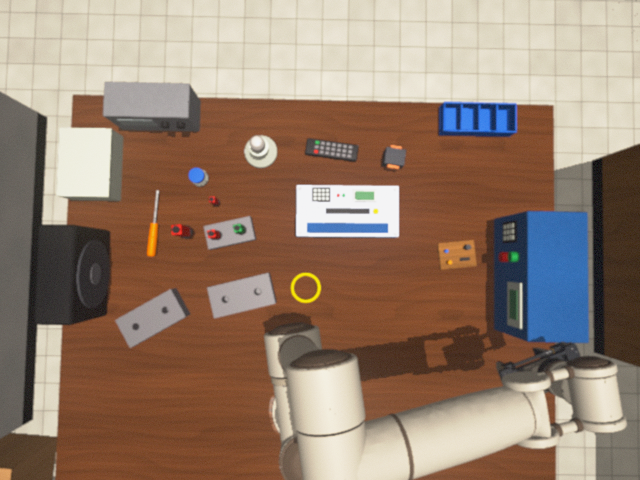

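View pics/side0.png

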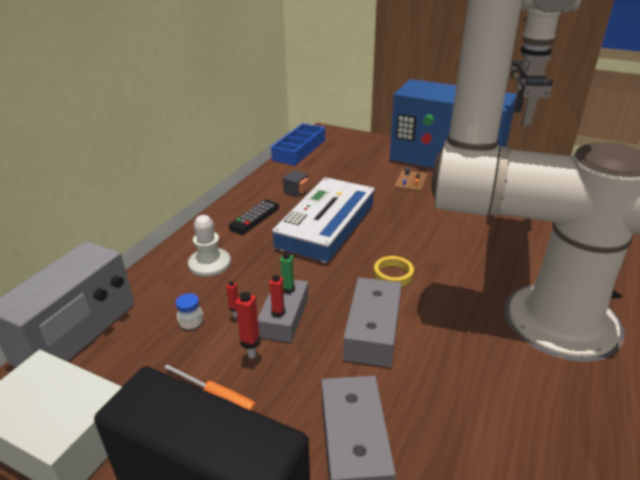

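The top view shows the smallest stand at (229,233), with the red probe at (213,234) and the green at (239,229). The trainer is at (348,211), with its groove at about (326–369, 211) and the yellow mark at (376,211). The side view agrees: the middle-sized red probe stands next to the green one.

```bash
python3 - <<'E'
from h import *
Z=np.load('top.npz');im,d=Z['im'],Z['d'];c=robot.get_calibration('top');P=pts(d,c)
hsv=cv2.cvtColor(im,cv2.COLOR_RGB2HSV);H,S,V=[hsv[...,i].astype(int) for i in range(3)]
def sub(m,u0,u1,v0,v1):
    o=np.zeros_like(m);o[v0:v1,u0:u1]=m[v0:v1,u0:u1];return o
def rep(n,m,z):
    v,u=np.nonzero(m);p=ray(u.mean(),v.mean(),c,z);r=cv2.minAreaRect(np.stack([u,v],1).astype(np.float32))
    print(n,len(u),u.mean(),v.mean(),p,r,'depthxyz',np.median(P[m],0), 'zmax',np.percentile(P[m][:,2],[5,50,95]))
red=((H<8)|(H>172))&(S>150)&(V>80)
g=(H>50)&(H<85)&(S>100)
rep('red',sub(red,205,222,225,242),.1)
rep('redtop',sub(red,205,222,225,242)&(P[...,2]>.12),.128)
rep('green',sub(g,230,247,220,238),.1)
rep('greentop',sub(g,230,247,220,238)&(P[...,2]>.12),.128)
rep('yel',sub((H>20)&(H<35)&(S>120)&(V>120),368,384,203,219),.06)
rep('groove',sub((V<90),320,372,206,216),.055)
m=sub((abs(P[...,2]-.06)<.012),285,410,175,245);rep('trainer top',m,.06)
def corners(m,z):
    v,u=np.nonzero(m);b=cv2.boxPoints(cv2.minAreaRect(np.stack([u,v],1).astype(np.float32)));q=np.array([ray(*x,c,z)[:2] for x in b]);print(q,q.mean(0))
    e=[(q[(i+1)%4]-q[i]) for i in range(4)];print([(np.linalg.norm(x),np.degrees(np.arctan2(x[1],x[0]))) for x in e])
corners(m,.06)
m=sub((abs(P[...,2]-.045)<.008),198,260,210,255);m=cv2.morphologyEx(m.astype(np.uint8),cv2.MORPH_OPEN,np.ones((3,3)))>0;corners(m,.045)
mm=sub(V<90,320,372,206,216);corners(mm,.055)
E
```

```text
red 59 214.28813559322035 234.5084745762712 [0.5154543  0.27358312 0.1       ] ((213.5, 234.0), (8.0, 11.0), 90.0) depthxyz [0.51276793 0.26897166 0.12278191] zmax [0.07678059 0.12278191 0.13349118]
redtop 33 212.57575757575756 233.87878787878788 [0.51566882 0.27278922 0.128     ] ((211.50001525878906, 233.50003051757812), (6.5484619140625, 8.00367546081543), 75.96376037597656) depthxyz [0.51306209 0.27088217 0.12799847] zmax [0.12223581 0.12799847 0.13549298]
green 44 239.1590909090909 228.79545454545453 [0.53308045 0.20344713 0.1       ] ((238.63462829589844, 228.17306518554688), (8.43299388885498, 8.236878395080566), 78.69007110595703) depthxyz [0.53004174 0.19968892 0.12679306] zmax [0.09053374 0.12679306 0.13262242]
greentop 29 238.44827586206895 227.89655172413794 [0.53372942 0.20137456 0.128     ] ((237.82691955566406, 227.63461303710938), (7.0601806640625, 6.864064693450928), 78.69007110595703) depthxyz [0.53329424 0.20023376 0.12801409] zmax [0.12368212 0.12801409 0.13339858]
yel 14 375.5 210.71428571428572 [ 0.5967439  -0.18998884  0.06      ] ((375.5, 210.5), (3.0, 3.0), 9
[... 857 characters left out ...]
.float64(1.157009280612635))]
[[0.54436124 0.31717965]
 [0.57733623 0.18015707]
 [0.50880721 0.16344518]
 [0.47604076 0.30018407]] [0.52663636 0.24024149]
[(np.float64(0.1409345160745), np.float64(-76.46886048949939)), (np.float64(0.07053731760829214), np.float64(-166.29501442892592)), (np.float64(0.14060997776748957), np.float64(103.47557256676713)), (np.float64(0.07040268616653263), np.float64(13.969494675096348))]
[[ 0.59891659 -0.16555659]
 [ 0.59891659 -0.16555659]
 [ 0.59891659 -0.16555659]
 [ 0.59891659 -0.16555659]] [ 0.59891659 -0.16555659]
[(np.float64(0.0), np.float64(0.0)), (np.float64(0.0), np.float64(0.0)), (np.float64(0.0), np.float64(0.0)), (np.float64(0.0), np.float64(0.0))]
```

```bash
cat >> h.py <<'E'
from scipy.spatial.transform import Rotation as Ro
def go(x,y,z,yaw):
    "shift (mm) and turn in present tool axes to TCP x,y,z, tool y axis at yaw deg (mod 180), pointing down"
    s=robot.read_state(); A=Ro.from_quat(s['eef_rot'])
    best=None
    q1=np.degrees(np.arctan2(y,x))
    for k in(-360,-180,0,180,360):
        q6=q1-(yaw+k)
        if best is None or abs(q6)<abs(best[0]): best=(q6,yaw+k)
    a=np.radians(best[1]); Y=np.array([np.cos(a),np.sin(a),0]);Zt=np.array([0,0,-1.]);X=np.cross(Y,Zt)
    B=Ro.from_matrix(np.stack([X,Y,Zt],1))
    print('t',s['t'],'pos',s['position'].round(4),'shift',(A.inv().apply(np.array([x,y,z])-s['position'])*1000).round(1),'turn',(A.inv()*B).as_rotvec().round(4),'q6',best[0])
E
python3 -c "
from h import *
go(.518,.276,.27,14)"
```

```text
t 0.1 pos [ 0.2077 -0.5356  0.2137] shift [ 582.6 -644.7  -55. ] turn [-1.1000e-03 -1.5000e-03 -1.4454e+00] q6 14.049518093822968
```

Call:
servo_tool(commands="60 20 -25 -40 0 0 -0.1; 60 50 -55 -55 0 0 -0.2; 60 80 -90 -55 0 0 -0.3; 60 110 -120 -55 0 0 -0.4; 60 138 -150 -55 0 0 -0.5")

```text
t: 0.52
position: [0.2768, -0.359, 0.2697]
eef_rot: [0.906, 0.423, 0.0, 0.0]
ft_force: [0.9, -0.8, 0.8]
opening: 0.0613
finger_force: 0.0
```

```bash
python3 -c "
from h import *
go(.518,.276,.27,14)"
```

```text
t 0.5167 pos [ 0.2768 -0.359   0.2697] shift [ 6.417e+02 -2.227e+02 -5.000e-01] turn [ 5.000e-04  3.000e-04 -9.414e-01] q6 14.049518093822968
```

Call:
servo_tool(commands="60 39 -14 0 0 0 -0.08; 60 78 -27 0 0 0 -0.16; 60 117 -41 0 0 0 -0.24; 60 156 -54 0 0 0 -0.32; 60 195 -68 0 0 0 -0.4")

```text
t: 0.93
position: [0.3504, -0.1657, 0.2692]
eef_rot: [0.804, 0.594, 0.0, 0.0]
ft_force: [0.9, -0.7, -0.5]
opening: 0.0598
finger_force: 0.0
```

```bash
python3 -c "
from h import *
go(.518,.276,.27,14)"
```

```text
t 0.9333 pos [ 0.3504 -0.1657  0.2692] shift [471.4  30.6  -0.7] turn [ 2.000e-04 -0.000e+00 -5.422e-01] q6 14.049518093822968
```

Call:
servo_tool(commands="60 40 3 0 0 0 -0.09; 60 80 6 0 0 0 -0.18; 60 120 8 0 0 0 -0.27; 60 160 11 0 0 0 -0.36; 60 200 13 0 0 0 -0.45")

```text
t: 1.35
position: [0.4221, 0.0217, 0.2693]
eef_rot: [0.651, 0.759, -0.0, 0.0]
ft_force: [0.4, 0.2, -0.2]
opening: 0.0602
finger_force: 0.0
```

```bash
python3 -c "
from h import *
go(.518,.276,.27,14)"
```

```text
t 1.35 pos [0.4221 0.0217 0.2693] shift [236.7 133.7  -0.7] turn [ 0.0001  0.0002 -0.0907] q6 14.049518093822968
```

Call:
servo_tool(commands="60 36 20 0 0 0 -0.03; 60 72 40 0 0 0 -0.05; 60 108 61 0 0 0 -0.07; 60 144 81 0 0 0 -0.09; 60 180 102 0 0 0 -0.09")

```text
t: 1.77
position: [0.4961, 0.2149, 0.269]
eef_rot: [0.617, 0.787, -0.0, -0.0]
ft_force: [0.5, -0.5, -0.1]
opening: 0.06
finger_force: 0.0
```

Call:
servo_tool(commands="60 30 16 0 0 0 0; 60 56 31 0 0 0 0; 60 56 31 0 0 0 0; 60 56 31 0 0 0 0")

```text
t: 2.1
position: [0.5126, 0.2753, 0.2685]
eef_rot: [0.617, 0.787, -0.001, -0.0]
ft_force: [0.0, -0.0, -0.5]
opening: 0.0599
finger_force: 0.0
```

```bash
python3 -c "
from h import *
go(.518,.276,.27,14)
im,d,c=snap('wrist','w1.png');np.savez('w1.npz',im=im,d=d,**c);print(c)"
```

```text
t 2.1 pos [0.5126 0.2753 0.2685] shift [-0.7  5.4 -1.5] turn [-0.0019  0.0004 -0.0029] q6 14.049518093822968
{'camera_matrix': array([[371.64829954,   0.        , 321.02362233],
       [  0.        , 371.64829954, 246.00656927],
       [  0.        ,   0.        ,   1.        ]]), 'R': array([[ 0.97074684,  0.24010043, -0.00153599],
       [ 0.23174145, -0.93523869,  0.26762751],
       [ 0.06282096, -0.26015451, -0.96352123]]), 't': array([-0.5635602,  0.0940581,  0.4817018])}
```

View pics/w1.png

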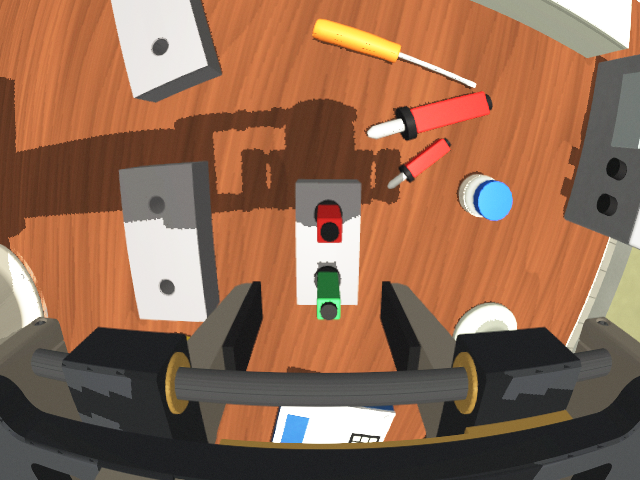

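The wrist view shows the red handle's top at (329,231) and the green's at (329,311). The sides are parallel to the image axes, so the yaw already matches.

```bash
python3 - <<'E'
from h import *
c=np.load('w1.npz')
im=c['im'];hsv=cv2.cvtColor(im,cv2.COLOR_RGB2HSV);H,S,V=[hsv[...,i].astype(int) for i in range(3)]
for n,(u0,u1,v0,v1) in dict(red=(312,347,195,246),green=(312,347,260,322)).items():
    m=np.zeros(H.shape,bool);m[v0:v1,u0:u1]=True
    m&=(S>110)&(((H<8)|(H>172)) if n=='red' else (H>45)&(H<85))
    v,u=np.nonzero(m);print(n,u.min(),u.max(),v.min(),v.max())
    # top face: near-square of width w at bottom of the mask
    b=v.max(); row=u[v>=b-10]; w=row.max()-row.min()+1; uc=(row.max()+row.min())/2
    vc=b-w/2+.5
    print(n,uc,vc,w,'->',ray(uc,vc,c,.128,True), 'cap',)
R=np.array(c['R']);print('cam',-R.T@c['t'])
E
```

```text
red 316 342 204 242
red 329.0 230.0 25 -> [0.51844827 0.28032151 0.128     ] cap
green 317 340 271 318
green 328.5 306.5 24 -> [0.53567926 0.21071523 0.128     ] cap
cam [0.49501615 0.34859471 0.43809175]
```

Call:
servo_tool(commands="60 1.5 6 20 0 0 0; 60 1.5 6 60 0 0 0; 60 1.5 6 95 0 0 0; 60 1.5 6 120 0 0 0; 60 1.5 6 120 0 0 0")

```text
t: 2.57
position: [0.5141, 0.2744, 0.1431]
eef_rot: [0.618, 0.786, -0.005, -0.003]
ft_force: [-0.9, -0.0, -1.5]
opening: 0.0601
finger_force: 0.0
```

Call:
servo_tool(commands="60 0 0 25 0 0 0; 60 0 0 50 0 0 0; 60 0 0 70 0 0 0; 60 0 0 76 0 0 0; 60 0 0 76 0 0 0")

```text
t: 2.98
position: [0.5181, 0.2763, 0.0734]
eef_rot: [0.618, 0.786, -0.001, -0.0]
ft_force: [0.4, 0.6, 0.9]
opening: 0.0598
finger_force: 0.0
```

```bash
python3 -c "
from h import *
go(.518,.278,.072,14)
im,d,c=snap('wrist','w2.png')"
```

```text
t 2.9833 pos [0.5181 0.2763 0.0734] shift [1.6 0.3 1.4] turn [-0.0018  0.0002 -0.0064] q6 14.221545061383608
```

View pics/w2.png

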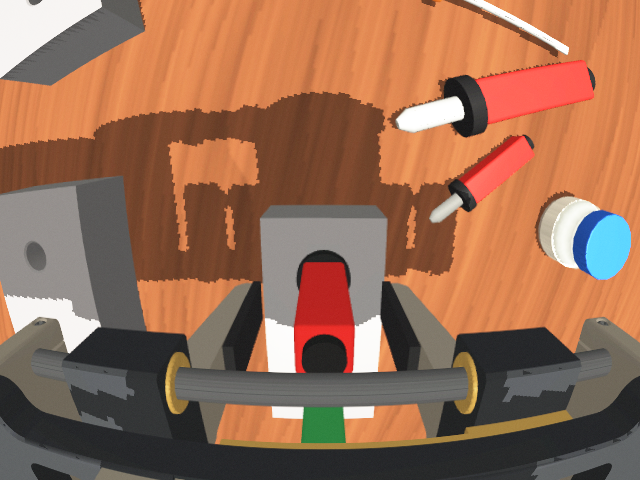

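The handle (centred near column 324) sits between the fingers. I'll close the gripper.

Call:
servo_tool(commands="40 1.5 0 0 0 0 0; 20 1.5 0 0 0 0 0; 10 1.5 0 0 0 0 0; 10 1.5 0 0 0 0 0; 10 1.5 0 0 0 0 0", squeeze=25)

```text
t: 3.45
position: [0.5185, 0.2789, 0.0741]
eef_rot: [0.618, 0.786, 0.0, 0.0]
ft_force: [-0.1, 1.2, 0.3]
opening: 0.0287
finger_force: 0.0
```

Call:
servo_tool(commands="10 0 0 0 0 0 0; 10 0 0 -10 0 0 0; 10 0 0 -25 0 0 0; 10 0 0 -50 0 0 0; 10 0 0 -80 0 0 0")

```text
t: 3.87
position: [0.5163, 0.2781, 0.1528]
eef_rot: [0.618, 0.786, -0.002, -0.001]
ft_force: [1.0, -0.1, -1.8]
opening: 0.022
finger_force: 25.0
```

Call:
servo_tool(commands="10 0 0 -25 0 0 0; 10 0 0 -45 0 0 0; 10 0 0 -55 0 0 0; 10 0 0 -55 0 0 0")

```text
t: 4.2
position: [0.5195, 0.2792, 0.2117]
eef_rot: [0.618, 0.786, 0.002, 0.001]
ft_force: [0.1, -0.2, -0.8]
opening: 0.0216
finger_force: 25.0
```

```bash
python3 -c "
from h import *
print(robot.read_state()['ft_force'])
# start pt: trainer y=-54
import math
b=math.radians(91.1);Y=np.array([math.cos(b),math.sin(b)]);C=np.array([.596,-.1075])
p=C-.054*Y;print(p)
go(p[0],p[1],.21,91)"
```

```text
[ 0.13806729 -0.19750862 -0.79719695]
[ 0.59703666 -0.16149005]
t 4.2 pos [0.5195 0.2792 0.2117] shift [-446.5  -29.1    1.4] turn [ 0.0034 -0.0047  1.7924] q6 73.86447523161453
```

Call:
servo_tool(commands="10 -20 0 -10 0 0 0.1; 10 -58 -4 -15 0 0 0.2; 10 -97 -7 -15 0 0 0.31; 10 -136 -9 -15 0 0 0.42; 10 -175 -12 -15 0 0 0.53")

```text
t: 4.62
position: [0.5469, 0.1043, 0.2216]
eef_rot: [0.804, 0.595, -0.001, -0.001]
ft_force: [1.1, 0.6, -2.3]
opening: 0.0216
finger_force: 25.0
```

```bash
python3 -c "
from h import *
go(.597,-.1615,.21,91)"
```

```text
t 4.6167 pos [0.5469 0.1043 0.2216] shift [-239.7  125.5   11.4] turn [-0.0021  0.0026  1.2575] q6 73.86269844676593
```

Call:
servo_tool(commands="10 -24 13 0 0 0 0.11; 10 -48 25 0 0 0 0.23; 10 -72 38 0 0 0 0.34; 10 -96 50 0 0 0 0.46; 10 -120 63 0 0 0 0.58")

```text
t: 5.03
position: [0.5727, -0.0282, 0.2213]
eef_rot: [0.94, 0.34, -0.002, -0.001]
ft_force: [0.2, -0.5, -1.7]
opening: 0.0217
finger_force: 25.0
```

```bash
python3 -c "
from h import *
go(.597,-.1615,.21,91)"
```

```text
t 5.0333 pos [ 0.5727 -0.0282  0.2213] shift [-66.5 118.1  11. ] turn [-0.0023  0.0032  0.6763] q6 73.86269844676593
```

Call:
servo_tool(commands="10 -14 24 0 0 0 0.12; 10 -28 49 0 0 0 0.24; 10 -42 73 0 0 0 0.36; 10 -55 98 0 0 0 0.48; 10 -67 118 5 0 0 0.6")

```text
t: 5.45
position: [0.5983, -0.1624, 0.2172]
eef_rot: [0.999, 0.047, -0.001, -0.0]
ft_force: [0.3, 0.2, -2.3]
opening: 0.0219
finger_force: 25.0
```

Call:
servo_tool(commands="10 0 0 5 0 0 0.076; 10 0 0 5 0 0 0.076; 10 0 0 5 0 0 0.076; 10 0 0 5 0 0 0.076")

```text
t: 5.78
position: [0.5981, -0.1597, 0.2126]
eef_rot: [1.0, 0.013, -0.001, -0.001]
ft_force: [-0.1, 0.1, -1.5]
opening: 0.0216
finger_force: 25.0
```

```bash
python3 -c "
from h import *
go(.597,-.1615,.2,91)
im,d,c=snap('wrist','w3.png');np.savez('w3.npz',im=im,d=d,**c)
im,d,c=snap('side');np.savez('s3.npz',im=im,d=d,**c)
z=cv2.resize(im[60:300,220:540],None,fx=2,fy=2,interpolation=cv2.INTER_CUBIC)
w=cv2.imread('pics/w3.png')
cv2.imwrite('pics/s3.png',z[:,:,::-1])"
```

```text
t 5.7833 pos [ 0.5981 -0.1597  0.2126] shift [-1.1  1.8 12.6] turn [-0.0011  0.0016  0.0091] q6 73.86269844676593
```

View pics/w3.png

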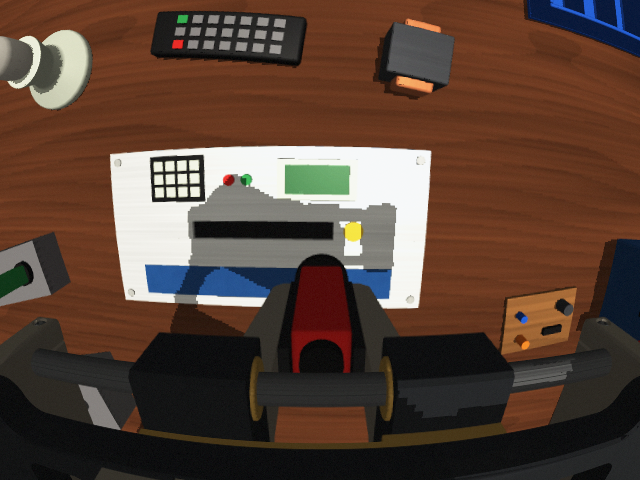

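View pics/s3.png

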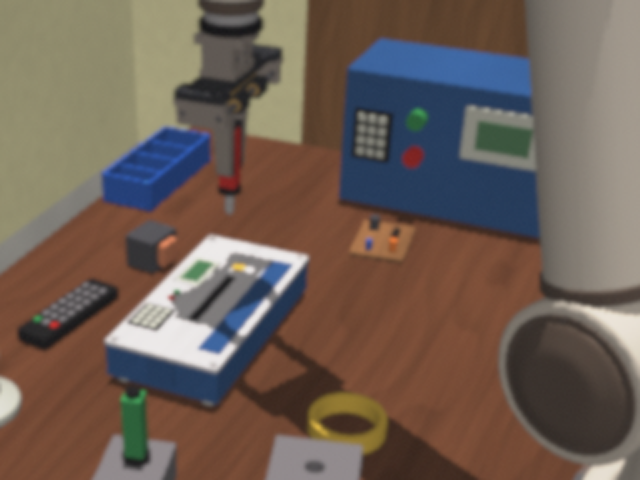

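The wrist view shows the groove from (193,231) to (333,231) and the mark at (353,231). The side view shows the probe hanging upright with its tip end at about (334,166) in full-image pixels.

```bash
python3 - <<'E'
from h import *
c=np.load('w3.npz')
im=c['im'];hsv=cv2.cvtColor(im,cv2.COLOR_RGB2HSV);H,S,V=[hsv[...,i].astype(int) for i in range(3)]
m=np.zeros(H.shape,bool);m[200:252,180:345]=True
g=m&(V<55); n,l,st,ce=cv2.connectedComponentsWithStats(g.astype(np.uint8)); k=1+st[1:,4].argmax(); v,u=np.nonzero(l==k)
print(st[k],ce[k])
# top plate outline of groove: edges at z=.06
for uu in (200,230,260,290,320):
    vv=v[u==uu]; 
    print(uu,vv.min(),vv.max(),ray(uu,vv.min()-.5,c,.06,True)[:2].round(4),ray(uu,vv.max()+.5,c,.06,True)[:2].round(4))
vm=231
print('ends',ray(u.min()-.5,vm,c,.06,True)[:2],ray(u.max()+.5,vm,c,.06,True)[:2])
m=np.zeros(H.shape,bool);m[215:248,338:368]=True
m&=(H>20)&(H<35)&(S>120); v,u=np.nonzero(m);print('yel',ray((u.min()+u.max())/2,(v.min()+v.max())/2,c,.06,True)[:2],u.min(),u.max(),v.min(),v.max())
s=np.load('s3.npz')
for z in(.145,.15,.155,.16): print(z,ray(334.5,166,s,z).round(4))
E
```

```text
[ 194  221  139   18 2323] [263.54885923 229.64399483]
200 222 237 [ 0.6043 -0.0484] [ 0.5891 -0.0476]
230 221 237 [ 0.6057 -0.0772] [ 0.5898 -0.0767]
260 222 237 [ 0.6052 -0.1049] [ 0.5905 -0.1047]
290 222 238 [ 0.6058 -0.1318] [ 0.5903 -0.132 ]
320 222 238 [ 0.6065 -0.1584] [ 0.591  -0.1589]
ends [ 0.59520433 -0.04143418] [ 0.59821021 -0.16979586]
yel [ 0.5987485  -0.18810225] 344 362 222 240
0.145 [ 0.603  -0.1749  0.145 ]
0.15 [ 0.5988 -0.1659  0.15  ]
0.155 [ 0.5946 -0.1568  0.155 ]
0.16 [ 0.5904 -0.1478  0.16  ]
```

Call:
servo_tool(commands="10 0 0.5 25 0 0 0.009; 10 0 0.5 50 0 0 0.009; 10 0 0.5 72 0 0 0.009; 10 0 0.5 80 0 0 0.009; 10 0 0.5 80 0 0 0.009")

```text
t: 6.3
position: [0.597, -0.1598, 0.131]
eef_rot: [1.0, 0.008, -0.002, -0.001]
ft_force: [-0.7, -0.2, -2.6]
opening: 0.022
finger_force: 25.0
```

Call:
servo_tool(commands="10 0 0 3 0 0 0; 10 0 0 6 0 0 0; 10 0 0 8 0 0 0; 10 0 0 9 0 0 0; 10 0 0 9 0 0 0")

```text
t: 6.72
position: [0.5989, -0.1612, 0.125]
eef_rot: [1.0, 0.007, 0.0, 0.0]
ft_force: [0.5, 0.2, -1.8]
opening: 0.0222
finger_force: 25.0
```

Call:
servo_tool(commands="10 0 0 1.5 0 0 0; 10 0 0 3 0 0 0; 10 0 0 4 0 0 0; 10 0 0 4 0 0 0", squeeze=20)

```text
t: 7.05
position: [0.5984, -0.161, 0.1202]
eef_rot: [1.0, 0.007, -0.0, -0.0]
ft_force: [0.5, 0.7, -1.2]
opening: 0.0219
finger_force: 20.0
```

```bash
python3 -c "
from h import *
s=robot.read_state();print(s['position'],s['ft_force'],s['t'])"
```

```text
[ 0.59842757 -0.16103522  0.12018228] [ 0.50331717  0.71823217 -1.21169507] 7.05
```

Call:
servo_tool(commands="10 0 0 1 0 0 0; 10 0 0 2 0 0 0; 10 0 0 2 0 0 0")

```text
t: 7.3
position: [0.5985, -0.161, 0.1182]
eef_rot: [1.0, 0.007, -0.0, -0.0]
ft_force: [0.6, 0.5, -1.0]
opening: 0.0217
finger_force: 20.0
```

Call:
servo_tool(commands="10 0 0 1 0 0 0; 10 0 0 1.5 0 0 0; 10 0 0 1.5 0 0 0")

```text
t: 7.55
position: [0.5985, -0.1611, 0.1168]
eef_rot: [1.0, 0.007, -0.0, -0.0]
ft_force: [-0.1, -0.4, -1.9]
opening: 0.0224
finger_force: 20.0
```

Call:
servo_tool(commands="10 0 0 0.5 0 0 0; 10 0 0 1 0 0 0; 10 0 0 1 0 0 0")

```text
t: 7.8
position: [0.5985, -0.1611, 0.1159]
eef_rot: [1.0, 0.007, -0.0, -0.0]
ft_force: [0.0, -0.1, -1.2]
opening: 0.0221
finger_force: 20.0
```

Call:
servo_tool(commands="10 0 0 0.5 0 0 0; 10 0 0 1 0 0 0; 10 0 0 1 0 0 0")

```text
t: 8.05
position: [0.5987, -0.1611, 0.1156]
eef_rot: [1.0, 0.007, 0.0, 0.0]
ft_force: [-1.2, 0.4, 2.8]
opening: 0.0219
finger_force: 20.0
```

Call:
servo_tool(commands="10 0 0 0 0 0 0; 10 1 0 0 0 0 0; 10 2 0 0 0 0 0; 10 2.5 0 0 0 0 0; 10 2.5 0 0 0 0 0")

```text
t: 8.47
position: [0.6004, -0.1612, 0.1155]
eef_rot: [1.0, 0.007, -0.001, 0.0]
ft_force: [-4.9, 1.3, 6.6]
opening: 0.0216
finger_force: 20.0
```

Call:
servo_tool(commands="10 0.5 0 0 0 0 0; 10 1 0 0 0 0 0; 10 1 0 0 0 0 0")

```text
t: 8.72
position: [0.6013, -0.1611, 0.1154]
eef_rot: [1.0, 0.007, -0.001, 0.0]
ft_force: [-5.1, 0.7, 5.1]
opening: 0.0218
finger_force: 20.0
```

Call:
servo_tool(commands="10 0.5 0 0 0 0 0; 10 1 0 0 0 0 0; 10 1 0 0 0 0 0")

```text
t: 8.97
position: [0.6023, -0.1611, 0.1153]
eef_rot: [1.0, 0.008, -0.001, 0.0]
ft_force: [-5.6, 1.1, 5.7]
opening: 0.0219
finger_force: 20.0
```

Call:
servo_tool(commands="10 0 0 -1 0 0 0; 10 0 0 -2.5 0 0 0; 10 0 0 -2.5 0 0 0")

```text
t: 9.22
position: [0.6034, -0.1611, 0.1173]
eef_rot: [1.0, 0.007, 0.0, 0.0]
ft_force: [-0.3, 0.0, -2.2]
opening: 0.0219
finger_force: 20.0
```

```bash
python3 -c "
from h import *
s=robot.read_state();print(s['position'],s['ft_force'],s['t'])
im,d,c=snap('side');np.savez('s4.npz',im=im,d=d,**c)
im2,_,_=snap('wrist');
z=cv2.resize(im[80:200,280:400],(400,400),interpolation=cv2.INTER_CUBIC)
w=cv2.resize(im2[190:390,220:420],(400,400),interpolation=cv2.INTER_CUBIC)
cv2.imwrite('pics/s4.png',np.hstack([z,w])[:,:,::-1])"
```

```text
[ 0.60337138 -0.16105618  0.11734885] [-3.17237541e-01  1.89056057e-03 -2.15186934e+00] 9.2167
```

View pics/s4.png

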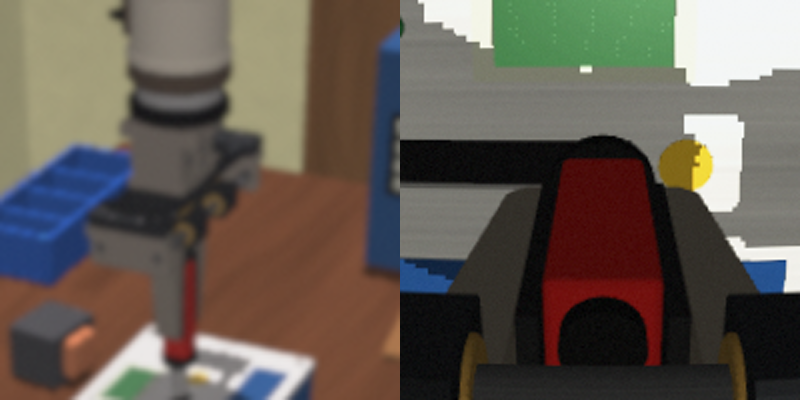

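The wrist crop shows the collar about 3 px lower than before and the cap hardly moved, so the probe has tilted slightly in the pads. I'll feel for the walls with the tip off the floor.

Call:
servo_tool(commands="10 -1 0 0 0 0 0; 10 -2 0 0 0 0 0; 10 -3 0 0 0 0 0; 10 -3 0 0 0 0 0; 10 -3 0 0 0 0 0")

```text
t: 9.73
position: [0.6, -0.161, 0.1175]
eef_rot: [1.0, 0.007, -0.0, -0.0]
ft_force: [0.2, 0.6, -0.9]
opening: 0.022
finger_force: 20.0
```

Call:
servo_tool(commands="10 -1 0 0 0 0 0; 10 -2 0 0 0 0 0; 10 -2 0 0 0 0 0; 10 -2 0 0 0 0 0")

```text
t: 10.07
position: [0.598, -0.1611, 0.1175]
eef_rot: [1.0, 0.007, 0.0, 0.0]
ft_force: [-0.3, -0.8, -1.4]
opening: 0.0219
finger_force: 20.0
```

Call:
servo_tool(commands="10 -1 0 0 0 0 0; 10 -1 0 0 0 0 0; 10 -1 0 0 0 0 0")

```text
t: 10.32
position: [0.5971, -0.1611, 0.1175]
eef_rot: [1.0, 0.007, -0.0, -0.0]
ft_force: [-0.3, -0.0, -1.8]
opening: 0.0218
finger_force: 20.0
```

Call:
servo_tool(commands="10 -0.7 0 0 0 0 0; 10 -0.7 0 0 0 0 0; 10 -0.7 0 0 0 0 0")

```text
t: 10.57
position: [0.5964, -0.1611, 0.1175]
eef_rot: [1.0, 0.007, 0.0, -0.0]
ft_force: [-0.6, 0.1, -2.1]
opening: 0.0217
finger_force: 20.0
```

Call:
servo_tool(commands="10 -0.7 0 0 0 0 0; 10 -0.7 0 0 0 0 0; 10 -0.7 0 0 0 0 0")

```text
t: 10.82
position: [0.5957, -0.1611, 0.1175]
eef_rot: [1.0, 0.007, -0.0, -0.0]
ft_force: [-0.2, -0.2, -1.7]
opening: 0.022
finger_force: 20.0
```

Call:
servo_tool(commands="10 -0.7 0 0 0 0 0; 10 -0.7 0 0 0 0 0; 10 -0.7 0 0 0 0 0")

```text
t: 11.07
position: [0.5951, -0.1612, 0.1176]
eef_rot: [1.0, 0.007, 0.0, 0.0]
ft_force: [1.0, 0.4, -1.5]
opening: 0.0217
finger_force: 20.0
```

Call:
servo_tool(commands="10 -0.7 0 0 0 0 0; 10 -0.7 0 0 0 0 0; 10 -0.7 0 0 0 0 0")

```text
t: 11.32
position: [0.5947, -0.1612, 0.1178]
eef_rot: [1.0, 0.007, 0.001, 0.0]
ft_force: [1.9, 0.5, -1.8]
opening: 0.022
finger_force: 20.0
```

Call:
servo_tool(commands="10 2 0 0 0 0 0; 10 4 0 0 0 0 0; 10 5 0 0 0 0 0; 10 5 0 1.2 0 0 0; 10 5 0 2.2 0 0 0", squeeze=25)

```text
t: 11.73
position: [0.5993, -0.1611, 0.1154]
eef_rot: [1.0, 0.007, -0.0, 0.0]
ft_force: [-1.2, 1.2, 5.1]
opening: 0.0217
finger_force: 25.0
```

Call:
servo_tool(commands="10 0 0 0.4 0 0 0; 10 0 0 0.4 0 0 0")

```text
t: 11.9
position: [0.5994, -0.1611, 0.1154]
eef_rot: [1.0, 0.007, 0.0, 0.0]
ft_force: [-0.0, -0.3, 2.2]
opening: 0.022
finger_force: 25.0
```

Call:
servo_tool(commands="10 0 -3 0.4 0 0 0; 10 0 -6 0.4 0 0 0; 10 0 -9 0.4 0 0 0; 10 0 -12 0.4 0 0 0; 10 0 -15 0.4 0 0 0")

```text
t: 12.32
position: [0.5998, -0.1466, 0.1154]
eef_rot: [1.0, 0.007, 0.001, 0.001]
ft_force: [0.1, -3.9, 5.9]
opening: 0.0219
finger_force: 25.0
```

Call:
servo_tool(commands="10 -0.4 -2 0 0 0 0; 10 -0.4 -4 0 0 0 0; 10 -0.4 -4 0 0 0 0")

```text
t: 12.57
position: [0.5993, -0.1419, 0.1152]
eef_rot: [1.0, 0.008, 0.001, 0.0]
ft_force: [1.0, -2.2, 5.0]
opening: 0.0216
finger_force: 25.0
```

Call:
servo_tool(commands="10 0 -2 0 0 0 0; 10 0 -4 0 0 0 0; 10 0 -4 0 0 0 0")

```text
t: 12.82
position: [0.5974, -0.1361, 0.1129]
eef_rot: [1.0, 0.008, -0.001, -0.002]
ft_force: [0.6, -0.0, -2.2]
opening: 0.022
finger_force: 25.0
```

Call:
servo_tool(commands="10 0 -2 0 0 0 0; 10 0 -4 0 0 0 0; 10 0 -4 0 0 0 0")

```text
t: 13.07
position: [0.5977, -0.1329, 0.1135]
eef_rot: [1.0, 0.008, -0.001, -0.001]
ft_force: [0.1, -0.2, -1.8]
opening: 0.0217
finger_force: 25.0
```

It has dropped in: the floor force is gone and z is about 2 mm lower. I'll feed it down and watch the side forces.

Call:
servo_tool(commands="10 0 0 1 0 0 0; 10 0 0 2 0 0 0; 10 0 0 2 0 0 0")

```text
t: 13.32
position: [0.5983, -0.1339, 0.1121]
eef_rot: [1.0, 0.007, -0.0, -0.0]
ft_force: [-0.0, -0.6, -0.9]
opening: 0.0222
finger_force: 25.0
```

Call:
servo_tool(commands="10 0 0 0.7 0 0 0; 10 0 0 1.5 0 0 0; 10 0 0 1.5 0 0 0")

```text
t: 13.57
position: [0.5984, -0.1341, 0.1108]
eef_rot: [1.0, 0.007, -0.0, -0.0]
ft_force: [-0.1, 0.5, -2.3]
opening: 0.022
finger_force: 25.0
```

Call:
servo_tool(commands="10 0 0 0.7 0 0 0; 10 0 0 1.5 0 0 0; 10 0 0 1.5 0 0 0")

```text
t: 13.82
position: [0.5985, -0.1341, 0.1093]
eef_rot: [1.0, 0.007, -0.0, -0.0]
ft_force: [-0.0, 0.2, -1.7]
opening: 0.0221
finger_force: 25.0
```

Call:
servo_tool(commands="10 0 0 0.7 0 0 0; 10 0 0 1.5 0 0 0; 10 0 0 1.5 0 0 0")

```text
t: 14.07
position: [0.5985, -0.1341, 0.1079]
eef_rot: [1.0, 0.007, 0.0, 0.0]
ft_force: [0.5, -1.5, -1.8]
opening: 0.0217
finger_force: 25.0
```

Call:
servo_tool(commands="10 0 0 1 0 0 0; 10 0 0 2 0 0 0; 10 0 0 3 0 0 0; 10 0 0 4 0 0 0; 10 0 0 4 0 0 0")

```text
t: 14.48
position: [0.5985, -0.1341, 0.1037]
eef_rot: [1.0, 0.007, -0.0, -0.0]
ft_force: [0.7, -0.6, -2.4]
opening: 0.0221
finger_force: 25.0
```

Call:
servo_tool(commands="10 0 0 1 0 0 0; 10 0 0 2 0 0 0; 10 0 0 3 0 0 0; 10 0 0 4 0 0 0; 10 0 0 4 0 0 0")

```text
t: 14.9
position: [0.5985, -0.1341, 0.0998]
eef_rot: [1.0, 0.007, -0.0, -0.0]
ft_force: [2.0, -0.6, -1.9]
opening: 0.0221
finger_force: 25.0
```

Call:
servo_tool(commands="10 0 0 1 0 0 0; 10 0 0 2 0 0 0; 10 0 0 3 0 0 0; 10 0 0 4 0 0 0; 10 0 0 4 0 0 0")

```text
t: 15.32
position: [0.5985, -0.1341, 0.0958]
eef_rot: [1.0, 0.007, 0.0, -0.0]
ft_force: [0.7, -0.1, -1.8]
opening: 0.0223
finger_force: 25.0
```

Call:
servo_tool(commands="10 0 0 1 0 0 0; 10 0 0 2 0 0 0; 10 0 0 3 0 0 0; 10 0 0 4 0 0 0; 10 0 0 4 0 0 0")

```text
t: 15.73
position: [0.5985, -0.1341, 0.0918]
eef_rot: [1.0, 0.007, 0.0, -0.0]
ft_force: [0.8, -0.3, -1.8]
opening: 0.022
finger_force: 25.0
```

Call:
servo_tool(commands="10 0 0 0.6 0 0 0; 10 0 0 1.2 0 0 0; 10 0 0 1.8 0 0 0; 10 0 0 1.8 0 0 0")

```text
t: 16.07
position: [0.5985, -0.1341, 0.0901]
eef_rot: [1.0, 0.007, 0.0, -0.0]
ft_force: [0.5, 0.6, -0.9]
opening: 0.022
finger_force: 25.0
```

Call:
servo_tool(commands="10 0 0 0.5 0 0 0; 10 0 0 1 0 0 0; 10 0 0 1 0 0 0")

```text
t: 16.32
position: [0.5985, -0.1341, 0.0891]
eef_rot: [1.0, 0.007, -0.0, -0.0]
ft_force: [0.5, 0.4, -1.0]
opening: 0.0219
finger_force: 25.0
```

Call:
servo_tool(commands="10 0 0 0.4 0 0 0; 10 0 0 0.8 0 0 0; 10 0 0 0.8 0 0 0")

```text
t: 16.57
position: [0.5986, -0.1341, 0.0889]
eef_rot: [1.0, 0.007, 0.0, 0.0]
ft_force: [-1.5, 0.7, 3.3]
opening: 0.0218
finger_force: 25.0
```

The collar is seated. Next I'll release it and retreat upwards.

Call:
servo_tool(commands="25 0 0 -0.7 0 0 0; 40 0 0 -0.7 0 0 0; 60 0 0 -0.7 0 0 0; 60 0 0 -0.7 0 0 0; 60 0 0 -0.7 0 0 0")

```text
t: 16.98
position: [0.5984, -0.1341, 0.0889]
eef_rot: [1.0, 0.007, -0.0, -0.0]
ft_force: [0.3, -0.5, 0.1]
opening: 0.0498
finger_force: 0.0
```

Call:
servo_tool(commands="60 0 0 -5 0 0 0; 60 0 0 -25 0 0 0; 60 0 0 -60 0 0 0; 60 0 0 -95 0 0 0; 60 0 0 -130 0 0 0")

```text
t: 17.4
position: [0.5981, -0.1339, 0.2207]
eef_rot: [1.0, 0.007, -0.0, -0.0]
ft_force: [0.1, 0.1, 0.6]
opening: 0.0601
finger_force: 0.0
```

Call:
servo_tool(commands="60 -20 0 0 0 0 0; 60 -40 0 0 0 0 0; 60 -40 0 0 0 0 0; 60 -40 0 0 0 0 0")

```text
t: 17.73
position: [0.5583, -0.1347, 0.2194]
eef_rot: [1.0, 0.007, 0.0, 0.0]
ft_force: [0.6, 0.9, -0.2]
opening: 0.06
finger_force: 0.0
```

```bash
python3 -c "
from h import *
s=robot.read_state();print(s['position'],s['opening'],s['t'])
im,d,c=snap('side')
im2,_,_=snap('wrist')
z=cv2.resize(im[130:270,260:400],(400,400),interpolation=cv2.INTER_CUBIC)
w=cv2.resize(im2[100:400,170:470],(400,400))
cv2.imwrite('pics/e.png',np.hstack([z,w])[:,:,::-1])"
```

```text
[ 0.55830604 -0.13465342  0.21944273] 0.060047600010308996 17.7333
```

View pics/e.png

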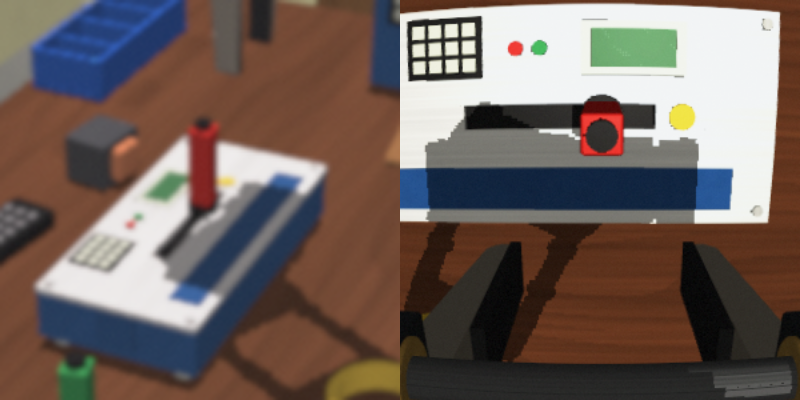

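Both views show the red probe upright in the groove (wrist crop at about (602,130)) with its collar on the plate and the gripper clear.

```bash
python3 -c "
from workcell import robot
print(robot.sign_off())"
```

```text
the job is handed in; nothing more can be done
None
```

The red probe is standing upright in the hidden socket with its collar on the cover plate, released and with the gripper clear, and I handed the job in at about 18 s; sign-off returned no verdict.

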